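# Clip the rope sheave onto its axle

### The arm

A 6-joint arm with a two-finger parallel gripper is mounted at the origin on the work surface. World frame = base frame: x ahead of the robot, y to its left, z up, the work surface at z = 0. Lengths are in m, angles in rad, forces in N, time in s.
With the tool pointing down it reaches from about 0.4 to 0.825 m from the base axis. Payload 7 kg.
Tool frame: the origin (TCP) lies at the very end of the fingers, on their centre line; the grasp point (between the pads) lies 19 mm behind it (tcp_to_grasp is the distance from the TCP to the grasp point, in m); x points along the fingers, z is the direction in which the jaws open and shut, and the axes are right-handed (so a half turn about x gives the same grasp; the last joint's range is limited). The gripper opens to 88 mm and grips with 3 to 60 N. Pads are 19 mm wide; open, the fingers measure 130 mm over their backs; the gripper's body (78 mm by 193 mm) begins 47 mm behind the grasp point.
Start: joints at [1.543, 0.359, 0.012, 0, -1.224, -0.288], TCP at [0.21, 0.642, 0.227] pointing down, gripper open.
Joint ranges: [-3.07, 3.07], [-1.43, 2.12], [-1.02, 1.25], [-3.03, 1.67], [-3.05, -0], [-3.03, 3.03]. Speed limits (rad/s): [2.39, 2.39, 3.01, 3.14, 3.14, 3.14].

### API

Orientations are given as [roll, pitch, yaw] about the fixed x, y, z axes, in that order (R = Rz(yaw) Ry(pitch) Rx(roll)).
In Python, from station import get_state, grab_frame, job_done, tcp_to_grasp gives the robot as it stands. The module is installed in compiled form; this text tells all that it offers.
- The arm moves only by the shell command python3 -m crank 'ROWS' [FORCE]. ROWS is JSON, a list of rows, each a list of 7 numbers: the shift along the tool's x, y, z in m, then the turn, a rotation vector about the tool's x, y, z in rad, then the opening, from 0 (shut) to 1 (fully open). In form: [[x, y, z, wx, wy, wz, fingers], ...]. A call has 1 to 10 rows; each row is the pose to reach, as a shift and turn from the pose commanded when the call began, along the tool's axes at that moment; what a row does not reach only later rows make up. A row lasts 1/8 s, in which the tool goes at most 62.5 mm and 10.7 degrees, less where a joint would pass 70% of its speed; a pose out of reach is approached as far as the arm can. A call with a gripper value outside its range is refused whole. The fingers move at their own pace and stop on an object; FORCE is the grip in N (left out, the last holds). Time passes only in rows, so rows that repeat a pose let the fingers close. It gives the time, the measured TCP pose, the force and the opening at its end, in the units of the state.
- get_state(): the state, without advancing time (a new reading comes with each control period).
- grab_frame(name): name is "scene" or "top"; returns a dict with "pixels" (400x640x3 uint8, red, green, blue), "vfov" (degrees; the focal length in pixels is half the picture's height over the tangent of half this angle, whatever the lens; pixels are square), "cx", "cy" (the principal point, pixels), "extrinsics" (4x4, takes a point from world to camera coordinates). Camera axes: x right, y up, looking along -z (the intrinsics and any distortion apply to the point x, -y, -z); pixel columns grow to the right and rows downward; lengths in m; the calibration is good to about 2 mm. A picture is of the moment at which its call begins. There is no depth.
- job_done(): hands the job in, once; it reports no verdict.
The state is a dict: "t": time; "q": joint angles; "qd": joint speeds; "joint_efforts": joint torques, N m; "eef_pos": TCP position; "ee_rot": TCP orientation; "force": force on the tool from outside, world axes, zero at the start; "moment": the same for the moment, N m; "width": finger opening in m.
Only numpy, scipy, OpenCV 4.12 (cv2) and the standard library are available. Lean on these libraries where they do the work, as an engineer would, in place of code of your own. Each camera call takes 0.05 s, during which the arm holds its last target.

### The job

Put the rope sheave on the upright axle of the tensioner carriage, hub up and fully down on its shoulder, then lay the open spring clip on the hub and push it sideways into the axle's groove until it snaps fully home, so that the sheave cannot come off. Ease the clip in by feel: never push or press on it harder than about 25 N. Let go of both and leave the other things on the bench where they lie.

Things in the scene. Friction and masses are not known exactly. Their poses are not given: they have to be found in the camera images.
- carriage: Aluminium carriage with a round upright steel axle and, 48 to 52 mm to either side of it (its +y and -y), cheek plates 50 mm long (along x) and 90 mm high: clip and fingers must come in along its x, from either end. It slides along its x on a fixed base with end stops, up to 40 mm in all, and drags with about 2.5 N; where it stands between the stops differs and is not given
- carriage_foot (a point): The carriage's origin: on the axle's axis at bench height; z up, x along the slide. Pushed sideways, the axle gives way until its carriage meets the end stop (by 4 to 38 mm, differing each time); only then does it resist enough for the clip to snap in. At the stops, and along y, it is rigid
- shoulder (a point): Centre of the shoulder, on the axle's axis 30 mm above the bench, z up: flat top of the axle's boss, 48 mm in diameter, on which the sheave's underside rests. The shaft above it is 18 mm in diameter up to 67 mm above the bench and narrows slightly to 69 mm
- groove (a point): Point on the axle's axis 70 mm above the bench, level with the hub top of a seated sheave. The groove, 13 mm in diameter, runs from 69 to 76 mm above the bench, so 6 mm stay between hub top and axle head for the 4 mm thick clip. The head is 18 mm in diameter from 76 to 81 mm, then tapers to 8 mm at the top, 92 mm
- sheave: Loose grey plastic rope wheel (sheave), 0.13 to 0.25 kg: wheel 88 mm in diameter and 13 mm high with a rope groove round it, and on it a round hub 44 mm in diameter up to 40 mm; bore 21 mm in diameter right through. Starts on the bench, hub up. Origin: centre of its underside, z up along the bore
- sheave_mid (a point): Centre of the sheave, 20 mm above its underside, on the bore's axis
- sheave_hub (a point): Point on the bore's axis 30 mm above the sheave's underside, where the hub (44 mm in diameter, 13 to 40 mm above the underside) can be gripped across
- clip: Loose open spring clip, about 0.07 kg: a flat steel fork 4 mm thick, 59 mm long, about 25 mm wide, with a black post on its tail. Starts flat on the bench, post up. Origin: centre of the seat between the jaws, on the underside, where the axle's axis passes when home; x points out of the open mouth, z up. The jaw tips reach 15 mm ahead of the origin; the mouth is about 20 mm wide
- clip_seat (a point): The clip's origin. The throat, 6 mm ahead of it, is 8 mm wide and springs apart; the seat's solid back wall is 6.6 mm behind it. Pushing the throat over the groove takes about 5 to 13 N; then the jaws snap shut and the force drops, then the back wall meets the axle and the force rises steeply
- clip_post (a point): Centre of the clip's finger post, 38 mm behind the seat centre (along the clip's -x) and 18 mm above the clip's underside; axes as the clip's. The post is 12 x 12 mm and reaches from 4 to 32 mm above the clip's underside; it may be gripped across either pair of faces
- forceps: Bystander, to be left alone: steel forceps, 145 mm long; origin at its underside's centre
- jar: Bystander, to be left alone: glass specimen jar, 64 mm in diameter, 85 mm high; origin at its underside's centre
- sample_tray: Bystander, to be left alone: white plastic tray, 130 x 190 x 45 mm; origin at its underside's centre
- screwdriver: Bystander, to be left alone: screwdriver; origin at its underside's centre
- pencil: Bystander, to be left alone: green pencil, 170 mm long; origin at its underside's centre
- marker: Bystander, to be left alone: white marker pen with red cap, about 120 mm long; origin at its underside's centre
- wash_bottle: Bystander, to be left alone: clear wash bottle, 70 mm in diameter, 170 mm high; origin at its underside's centre
- wrench: Bystander, to be left alone: steel wrench; origin at its underside's centre
Mind the look-alikes: they are no part of the job. There is more than one size of the clip; the job needs the smallest.

How it is judged:
On the way, in this order (a step that is already met when the one before it is completed fails the run):
1. the sheave sits on the axle, hub up, down on the shoulder, and the clip is not yet in the groove (horizontal distance between sheave_mid and shoulder below 0.004 m and z of sheave_mid in the frame of shoulder between 0.017 and 0.0225 m and angle between sheave_mid's own z axis and vertical below 0.06 rad and horizontal distance between clip_seat and groove above 0.015 m), for 0.2 s.
2. the clip is snapped home in the groove above the sheave (horizontal distance between sheave_mid and shoulder below 0.004 m and z of sheave_mid in the frame of shoulder between 0.017 and 0.0225 m and angle between sheave_mid's own z axis and vertical below 0.06 rad and horizontal distance between clip_seat and groove below 0.002 m and z of clip_seat in the frame of groove between -0.002 and 0.004 m and angle between clip_seat's own z axis and vertical below 0.12 rad), for 0.2 s.
At the end, for the whole second after the job is handed in: The sheave is on the axle, upright (within 0.06 rad), its axis within 4 mm of the axle's and its underside down on the shoulder (within 3 mm); the clip lies flat (within 0.12 rad) in the groove with its seat within 2 mm of the axle's axis; both are released and at rest (all of step 2 and linear speed of each of sheave, clip below 0.02 m/s); the robot touches nothing.
It fails at once if the clip is pushed against the axle with more than 25 N (contact force between clip and carriage above 25 N).
It fails at once if the clip is pressed on the sheave with more than 25 N (contact force between clip and sheave above 25 N).
It fails at once if another thing on the bench is moved more than 30 mm (distance of any of forceps, jar, sample_tray, screwdriver, pencil, marker, wash_bottle, wrench from where it was at the start of the episode above 0.03 m).
It also fails if it takes over 67 s, if anything falls off the work surface, if the arm or the gripper's body presses on something with over 40 N, if the wrist force passes 120 N, or if a joint passes its speed limit or range.

## Working session

There is one attempt and no reset: what is moved stays moved. The work goes in short steps, Python scripts to look and compute and a shell command to move; the robot and the scene stay as the last step left them, time stands still between calls to the robot, and variables do not carry over. Pictures are saved under pics/ and viewed, and the job is handed in when it is done.

```bash
mkdir -p pics; ls
python3 - <<'E'
from station import *
import cv2
s=get_state(); print(s)
print(tcp_to_grasp)
for n in("scene","top"):
    f=grab_frame(n); cv2.imwrite(f"pics/{n}0.png",f["pixels"][:,:,::-1]); print(n,{k:v for k,v in f.items() if k!="pixels"})
E
```

```text
pics
{'t': 0.0, 'q': array([ 1.54310488e+00,  3.59420935e-01,  1.10559987e-02, -3.65221840e-04,
       -1.22412006e+00, -2.88111002e-01]), 'qd': array([-5.81532499e-04,  6.50525264e-04, -3.33961344e-04, -6.01059392e-04,
        1.23649574e-03,  2.18042844e-05]), 'joint_efforts': array([-3.40914403e-04, -5.82726824e+01,  2.93048269e+01,  6.99672773e+00,
        6.92003465e-03, -1.63108357e-04]), 'eef_pos': array([0.20950221, 0.64113747, 0.22559672]), 'ee_rot': array([ 0.08756017,  1.56907309, -1.79916299]), 'force': array([-0.50872744, -1.1024029 ,  0.18105406]), 'moment': array([-0.03235054, -0.02576055,  0.01881871]), 'width': 0.08765943489778673}
0.0188
scene {'vfov': 55.07425934426386, 'cx': 318.35775549678056, 'cy': 197.96834022040954, 'extrinsics': array([[ 0.79495641,  0.6066486 , -0.00466657, -0.44617691],
       [-0.39592713,  0.52462307,  0.75366594,  0.1933259 ],
       [ 0.45965858, -0.59728395,  0.65724111, -1.45047017],
       [ 0.        ,  0.        ,  0.        ,  1.        ]])}
top {'vfov': 44.353038152345874, 'cx': 319.33913234540586, 'cy': 204.6352439968478, 'extrinsics': array([[ 0.01266878, -0.99983779, -0.01280244, -0.01442197],
       [ 0.98934063,  0.0106762 ,  0.14522787, -0.57054761],
       [-0.14506763, -0.01450584,  0.9893154 , -1.35365773],
       [ 0.        ,  0.        ,  0.        ,  1.        ]])}
```

View pics/scene0.png

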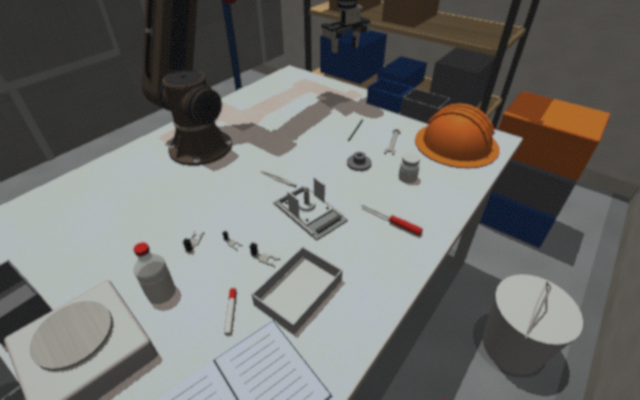

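View pics/top0.png

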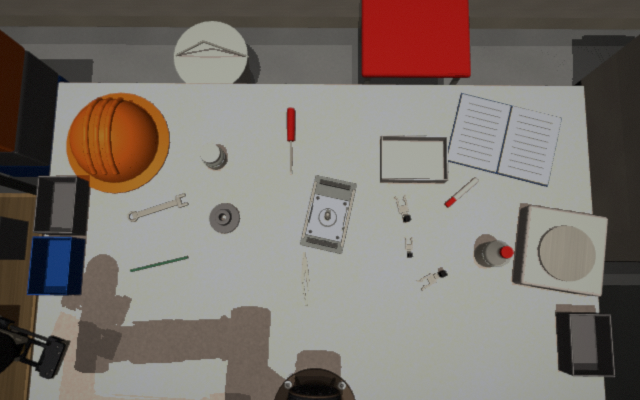

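Top view: the sheave is at about (224,217), the carriage at (330,215), and three clips at (403,208), (409,247) and (432,279). I'll zoom in.

```bash
cat > h.py <<'E'
import numpy as np, cv2
from station import *
def load(n):
    f=grab_frame(n); return f
def ray(f,u,v):
    fl=f["pixels"].shape[0]/2/np.tan(np.radians(f["vfov"])/2)
    d=np.array([(u-f["cx"])/fl,-(v-f["cy"])/fl,-1.0]); E=f["extrinsics"]; R=E[:3,:3]; o=-R.T@E[:3,3]
    return o,R.T@d
def onz(f,u,v,z):
    o,d=ray(f,u,v); return o+d*(z-o[2])/d[2]
def proj(f,p):
    fl=f["pixels"].shape[0]/2/np.tan(np.radians(f["vfov"])/2)
    E=f["extrinsics"]; c=E[:3,:3]@np.array(p)+E[:3,3]
    return np.array([f["cx"]+fl*c[0]/-c[2], f["cy"]-fl*c[1]/-c[2]])
def crop(f,x0,y0,x1,y1,name,s=None):
    im=f["pixels"][y0:y1,x0:x1,::-1]; s=s or min(800//(x1-x0),600//(y1-y0))
    cv2.imwrite("pics/"+name,cv2.resize(im,None,fx=s,fy=s,interpolation=cv2.INTER_CUBIC)); print(name,"scale",s)
E
python3 - <<'E'
from h import *
f=load("top"); crop(f,380,180,460,300,"tc.png");crop(f,290,165,370,265,"tcar.png"); crop(f,195,190,255,245,"tsh.png")
g=load("scene"); crop(g,170,215,290,275,"sc.png"); crop(g,260,165,380,245,"scar.png")
for n,(u,v) in dict(sheave=(224,217),car=(328,214),c1=(403,208),c2=(409,247),c3=(432,279)).items():
    p=onz(f,u,v,0.03 if n[0]=='s' else 0); print(n,p,proj(g,p))
E
```

```text
tc.png scale 5
tcar.png scale 6
tsh.png scale 10
sc.png scale 6
scar.png scale 6
sheave [0.53363699 0.26504622 0.03      ] [357.94819692 156.946982  ]
car [ 0.54940559 -0.03275949  0.        ] [308.82082538 211.4402905 ]
c1 [ 0.5694788  -0.25152012  0.        ] [264.41004378 258.58296582]
c2 [ 0.45600861 -0.2674288   0.        ] [231.10965754 243.21277045]
c3 [ 0.36551689 -0.33172997  0.        ] [192.11828711 242.33883199]
```

View pics/tc.png

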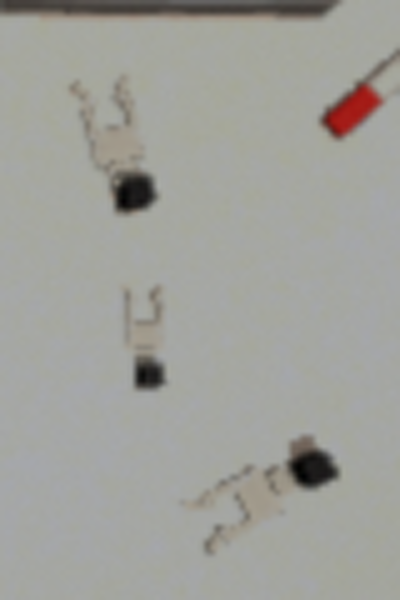

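View pics/tcar.png

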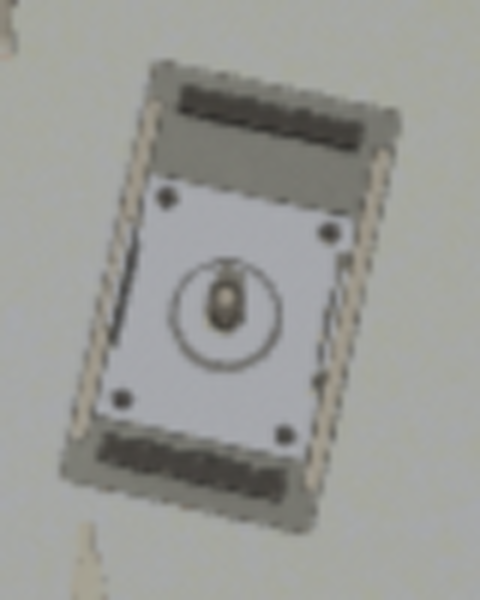

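View pics/sc.png

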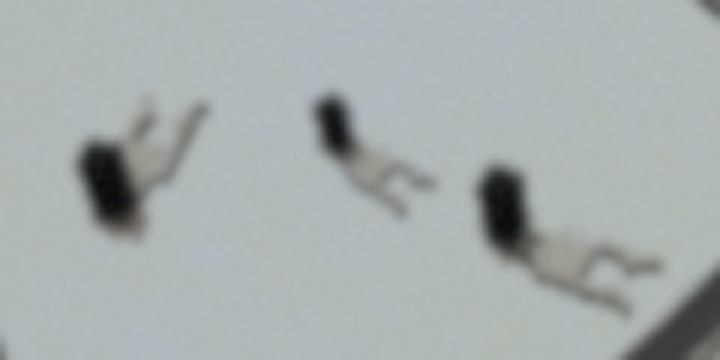

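View pics/scar.png

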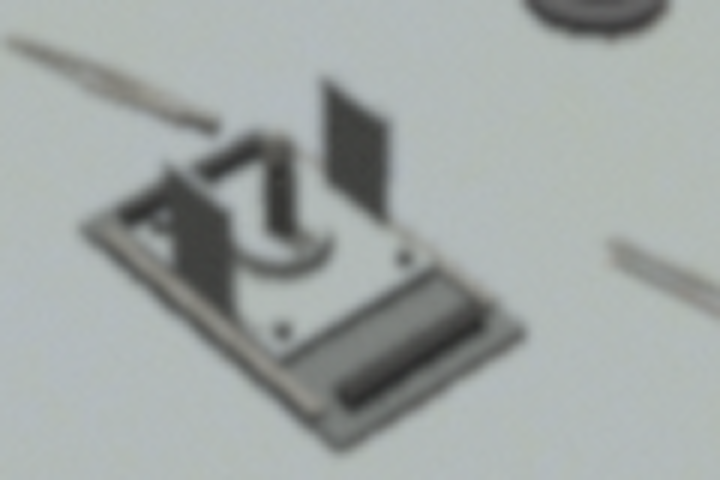

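View pics/tsh.png

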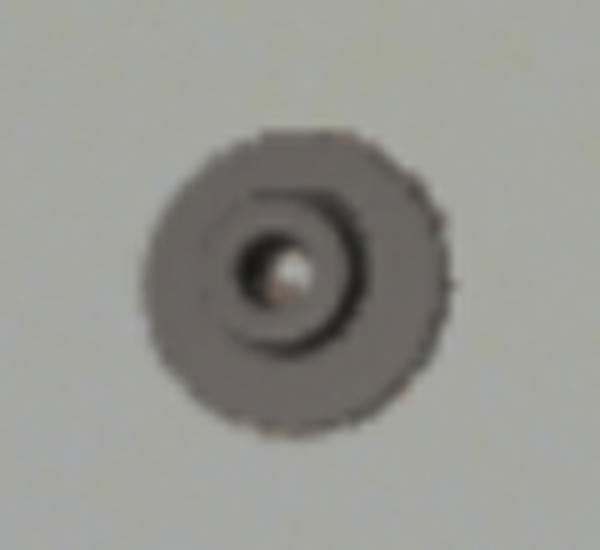

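Clip 2 at (409,247) is clearly the smallest. Next I measure precisely: the sheave by mask and ellipse, the clip post by dark mask, the axle from both views, and the carriage yaw from its screws.

```bash
cat >> h.py <<'E'
def tri(f,a,g,b):
    o1,d1=ray(f,*a);o2,d2=ray(g,*b); d1=d1/np.linalg.norm(d1);d2=d2/np.linalg.norm(d2)
    s=np.linalg.lstsq(np.c_[d1,-d2],o2-o1,rcond=None)[0]; p,q=o1+s[0]*d1,o2+s[1]*d2
    return (p+q)/2,np.linalg.norm(p-q)
E
python3 - <<'E'
from h import *
f=load("top"); g=load("scene")
def blob(f,box,fn):
    x0,y0,x1,y1=box; im=f["pixels"][y0:y1,x0:x1].astype(int); m=fn(im).astype(np.uint8)
    n,l,st,c=cv2.connectedComponentsWithStats(m); k=1+np.argmax(st[1:,4])
    mm=(l==k).astype(np.uint8); cs=cv2.findContours(mm,cv2.RETR_EXTERNAL,cv2.CHAIN_APPROX_NONE)[0]
    cs=max(cs,key=cv2.contourArea)
    return c[k]+[x0,y0],st[k],cv2.fitEllipse(cs+np.array([x0,y0])) if len(cs)>5 else None, mm
mx=lambda im: im.max(2)
print("bg",f["pixels"][195,200],g["pixels"][150,345])
r=blob(f,(195,190,255,245),lambda im:mx(im)<135); print("sheave top",r[:3]); 
for z in(6.5,13,0): print(z,onz(f,*r[2][0],z/1000))
# bore centre
print("bore", onz(f,195+27.3-.5+.0,190+26.8-.5,0.04))
r=blob(g,(335,140,385,180),lambda im:mx(im)<135); print("sheave scene",r[:3])
# clip posts
r=blob(f,(395,235,420,262),lambda im:mx(im)<70); print("post top",r[:3]); pt=r[0]
r=blob(g,(215,225,238,248),lambda im:mx(im)<90); print("post scene",r[:3]); ps=r[0]
print(tri(f,pt,g,ps), onz(f,*pt,.025))
# axle
a=(290+227/6-.4,165+290/6-.4); b=(260+277/6-.4,165+140/6-.4)
print("axletop",onz(f,*a,.088),tri(f,a,g,b)); print("boss",onz(f,290+226/6-.4,165+315/6-.4,.03))
s=[np.array([290+x/6-.4,165+y/6-.4]) for x,y in((167,197),(329,232),(122,399),(284,434))]
P=[onz(f,*q,.02) for q in s]; print(np.array(P), np.mean(P,0))
for i,j in((2,0),(3,1),(1,0),(3,2)):
    d=P[j]-P[i]; print(np.arctan2(d[1],d[0]),np.linalg.norm(d))
for k in range(2): 
    pass
print("clip pts", onz(f,380+128/5-.4,180+290/5-.4,.004),onz(f,380+158/5-.4,180+290/5-.4,.004),onz(f,380+146/5-.4,180+335/5-.4,.004))
E
```

```text
bg [165 167 160] [179 187 189]
sheave top (array([224.39228723, 217.78324468]), array([ 14,  13,  31,  31, 752], dtype=int32), ((224.38153076171875, 217.78387451171875), (29.665435791015625, 30.814611434936523), 49.85877227783203))
6.5 [0.53414388 0.26878552 0.0065    ]
13 [0.53338215 0.26742271 0.013     ]
0 [0.53490562 0.27014832 0.        ]
bore [0.53438323 0.26929618 0.04      ]
sheave scene (array([358.73259053, 161.99721448]), array([ 12,  12,  24,  20, 359], dtype=int32), ((358.7265319824219, 161.89004516601562), (18.288389205932617, 23.38916015625), 97.6921157836914))
post top (array([409.10526316, 254.57894737]), array([12, 18,  5,  4, 19], dtype=int32), ((409.1170959472656, 254.5686798095703), (3.4888367652893066, 4.860650062561035), 82.02902221679688))
post scene (array([225.44444444, 235.86111111]), array([ 8,  7,  6,  9, 36], dtype=int32), ((225.41603088378906, 235.80020141601562), (3.9547934532165527, 9.204548835754395), 161.33848571777344))
(array([ 0.43355018, -0.26515807,  0.01377864]), np.float64(0.00012176497678320244)) [ 0.43306742 -0.26322001  0.025     ]
axletop [ 0.54112443 -0.0308803   0.088     ] (array([ 0.54042765, -0.03148222,  0.08853215]), np.float64(0.0017338589471422952))
boss [ 0.53663744 -0.03065445  0.03      ]
[[ 0.59484594 -0.00162626  0.02      ]
 [ 0.57861423 -0.07981357  0.02      ]
 [ 0.49689367  0.01857693  0.02      ]
 [ 0.48105892 -0.05889521  0.02      ]] [ 0.53785319 -0.03043953  0.02      ]
-0.2034030459835558 0.1000140839656944
-0.21122717265670252 0.09977282776020878
1.366103564744948 0.07985440059655165
1.3691804799274365 0.07907383318874761
clip pts [ 0.48271321 -0.25618791  0.004     ] [ 0.48291465 -0.27346231  0.004     ] [ 0.45690421 -0.26619674  0.004     ]
```

```bash
cat >> h.py <<'E'
from scipy.spatial.transform import Rotation as Ro
def go(p,jaw,n=None,s=None):
    """delta of TCP to p (m), tool down, jaw axis (tool z) along angle jaw (mod pi)"""
    s=s or get_state(); R0=Ro.from_euler('xyz',s['ee_rot']).as_matrix()
    best=None
    for k in(0,np.pi):
        z=np.array([np.cos(jaw+k),np.sin(jaw+k),0]); x=np.array([0,0,-1.]); R1=np.c_[x,np.cross(z,x),z]
        w=Ro.from_matrix(R0.T@R1).as_rotvec()
        if best is None or np.linalg.norm(w)<np.linalg.norm(best): best=w
    d=R0.T@(np.array(p)-s['eef_pos'])
    print("shift",np.round(d,4),"turn",np.round(best,4),"rows>=",max(np.linalg.norm(d)/.0625,np.linalg.norm(best)/.187))
def st():
    s=get_state(); R=Ro.from_euler('xyz',s['ee_rot']).as_matrix()
    print("t",round(s['t'],2),"pos",np.round(s['eef_pos'],4),"x",np.round(R[:,0],3),"y",np.round(R[:,1],3),"z",np.round(R[:,2],3),"jaw",round(np.arctan2(R[1,2],R[0,2]),4),"F",np.round(s['force'],2),"M",np.round(s['moment'],2),"w",round(s['width'],4),"q",np.round(s['q'],2))
E
python3 - <<'E'
from h import *
st(); go((.534,.269,.10),-.2055); go((.534,.269,.227),-.2055)
E
```

```text
t 0.3 pos [0.2096 0.6415 0.2262] x [-0.    -0.001 -1.   ] y [ 0.951 -0.311  0.   ] z [-0.311 -0.951  0.001] jaw -1.8866 F [-0.41 -0.61  0.53] M [ 0.02  0.03 -0.04] w 0.0876 q [ 1.54  0.36  0.01 -0.   -1.22 -0.29]
shift [0.1264 0.424  0.2532] turn [ 1.4605e+00  4.0000e-04 -5.0000e-04] rows>= 8.156891633541536
shift [-0.0006  0.424   0.2533] turn [ 1.4605e+00  4.0000e-04 -5.0000e-04] rows>= 7.902865562195747
```

```bash
python3 -m crank '[[0,0.05,0.03,0.15,0,0,1],[0,0.1,0.06,0.3,0,0,1],[0,0.15,0.09,0.46,0,0,1],[0,0.2,0.12,0.62,0,0,1],[0,0.25,0.15,0.78,0,0,1],[0,0.3,0.18,0.94,0,0,1],[0,0.35,0.21,1.1,0,0,1],[0,0.4,0.24,1.26,0,0,1],[0,0.424,0.253,1.4,0,0,1],[0,0.424,0.253,1.46,0,0,1]]' 20
python3 - <<'E'
from h import *
st(); go((.534,.269,.10),-.2055)
f=load("top"); crop(f,170,150,290,260,"t1.png")
E
```

```text
t: 1.55
eef_pos: [0.5353, 0.2675, 0.2263]
ee_rot: [1.216, 1.57, -2.137]
force: [-0.7, 0.8, -0.5]
width: 0.0875
t 1.55 pos [0.5353 0.2675 0.2263] x [-0. -0. -1.] y [-0.21  -0.978  0.   ] z [-0.978  0.21   0.   ] jaw 2.9304 F [-0.72  0.76 -0.5 ] M [ 0.15 -0.04  0.01] w 0.0875 q [ 0.79  0.23 -0.16  0.   -1.17 -1.  ]
shift [ 0.1263 -0.0013  0.0016] turn [-0.0057  0.0002 -0.0004] rows>= 2.021467384234186
t1.png scale 5
```

View pics/t1.png

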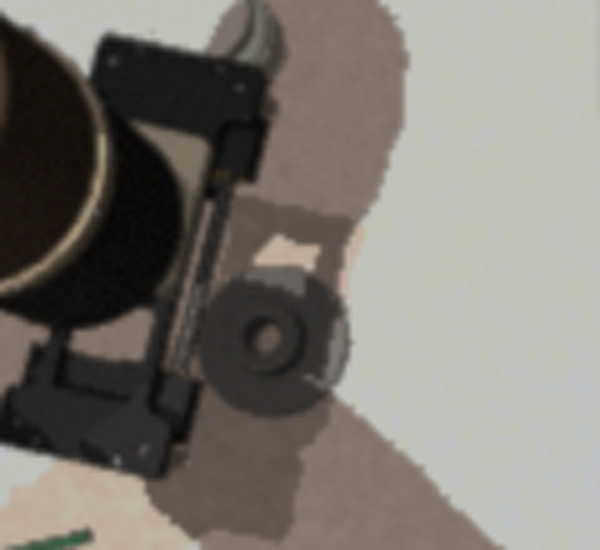

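```bash
python3 -m crank '[[0.05,-0.0013,0.0016,-0.006,0,0,1],[0.1,-0.0013,0.0016,-0.006,0,0,1],[0.14,-0.0013,0.0016,-0.006,0,0,1],[0.16,-0.0013,0.0016,-0.006,0,0,1],[0.16,-0.0013,0.0016,-0.006,0,0,1]]'
python3 - <<'E'
from h import *
st(); go((.534,.269,.017),-.2055)
f=load("top"); crop(f,170,150,290,260,"t2.png");f=load("scene"); crop(f,320,120,400,180,"s2.png")
E
```

```text
t: 2.22
eef_pos: [0.5318, 0.2705, 0.065]
ee_rot: [0.953, 1.567, -2.387]
force: [0.3, -0.5, -0.2]
width: 0.0875
t 2.23 pos [0.5318 0.2705 0.065 ] x [-0.003 -0.002 -1.   ] y [-0.197 -0.98   0.003] z [-0.98   0.197  0.002] jaw 2.9437 F [ 0.32 -0.52 -0.16] M [ 0.13 -0.11  0.  ] w 0.0875 q [ 0.8   0.38 -0.36 -0.   -0.83 -1.  ]
shift [ 0.048   0.0009 -0.0025] turn [ 0.0076  0.002  -0.0028] rows>= 0.7693580849747605
t2.png scale 5
s2.png scale 10
```

View pics/t2.png

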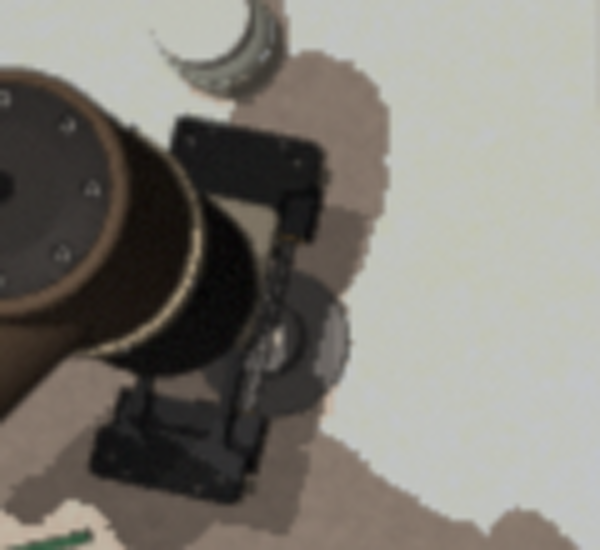

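View pics/s2.png

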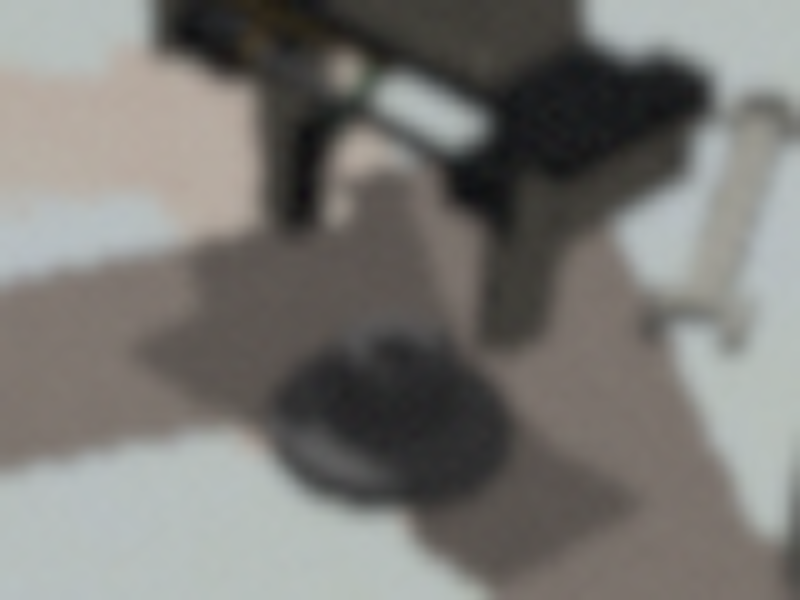

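```bash
python3 -m crank '[[0.03,0,0,0,0,0,1],[0.03,0,0,0,0,0,1],[0.03,0,0,0,0,0,1]]'
python3 - <<'E'
from h import *
st(); go((.534,.269,.017),-.2055)
E
```

```text
t: 2.7
eef_pos: [0.5335, 0.2716, 0.0381]
ee_rot: [-2.368, 1.569, 0.575]
force: [-0.5, 0.6, 0.9]
width: 0.0881
t 2.7 pos [0.5335 0.2716 0.0381] x [ 0.002  0.001 -1.   ] y [-0.197 -0.98  -0.001] z [-0.98   0.197 -0.001] jaw 2.9433 F [-0.54  0.59  0.9 ] M [ 0.08 -0.09 -0.04] w 0.0881 q [ 0.8   0.42 -0.38  0.   -0.77 -1.  ]
shift [ 0.0211  0.0025 -0.0009] turn [ 0.0072 -0.0013  0.0013] rows>= 0.34042540835324236
```

```bash
python3 -m crank '[[0.012,0.002,-0.001,0.007,0,0,1],[0.021,0.002,-0.001,0.007,0,0,1],[0.021,0.002,-0.001,0.007,0,0,1]]'
python3 - <<'E'
from h import *
st(); go((.534,.269,.017),-.2055)
E
python3 -m crank '[[0,0,0,0,0,0,0.3],[0,0,0,0,0,0,0.3],[0,0,0,0,0,0,0.3],[0,0,0,0,0,0,0.3]]' 30
```

```text
t: 3.08
eef_pos: [0.5329, 0.2683, 0.0146]
ee_rot: [0.94, 1.569, -2.408]
force: [0.5, -0.3, 0.4]
width: 0.0878
t 3.08 pos [0.5329 0.2683 0.0146] x [-0.001 -0.001 -1.   ] y [-0.205 -0.979  0.001] z [-0.979  0.205  0.001] jaw 2.9354 F [ 0.51 -0.31  0.36] M [ 0.12 -0.1  -0.02] w 0.0878 q [ 0.79  0.45 -0.4  -0.   -0.72 -1.  ]
shift [-0.0024 -0.0009 -0.001 ] turn [-0.0007  0.0011 -0.0015] rows>= 0.04385264527237459
t: 3.58
eef_pos: [0.5335, 0.2689, 0.0157]
ee_rot: [-2.197, 1.571, 0.739]
force: [-0.6, -0.7, 0.7]
width: 0.053
```

```bash
python3 -m crank '[[-0.001,0,0,0,0,0,0],[-0.001,0,0,0,0,0,0],[-0.001,0,0,0,0,0,0],[-0.001,0,0,0,0,0,0]]' 40
python3 - <<'E'
from h import *
st()
E
```

```text
t: 4.08
eef_pos: [0.5332, 0.2687, 0.0164]
ee_rot: [0.871, 1.57, -2.477]
force: [-0.7, 0.0, -2.2]
width: 0.0433
t 4.08 pos [0.5332 0.2687 0.0164] x [-0. -0. -1.] y [-0.205 -0.979  0.   ] z [-0.979  0.205  0.   ] jaw 2.9356 F [-0.68  0.03 -2.24] M [ 0.05 -0.04 -0.04] w 0.0433 q [ 0.79  0.44 -0.4  -0.   -0.72 -1.  ]
```

```bash
python3 -m crank '[[-0.04,0,0,0,0,0,0],[-0.09,0,0,0,0,0,0],[-0.134,0,0,0,0,0,0],[-0.134,0,0,0,0,0,0]]'
python3 - <<'E'
from h import *
st(); go((.539,-.031,.15),-.2055)
E
```

```text
t: 4.58
eef_pos: [0.5353, 0.2703, 0.1547]
ee_rot: [-2.255, 1.563, 0.681]
force: [-0.4, 0.3, -2.8]
width: 0.0437
t 4.58 pos [0.5353 0.2703 0.1547] x [ 0.006  0.005 -1.   ] y [-0.204 -0.979 -0.006] z [-0.979  0.204 -0.005] jaw 2.9361 F [-0.41  0.34 -2.79] M [ 0.12 -0.04  0.06] w 0.0437 q [ 0.79  0.29 -0.26  0.   -1.01 -1.  ]
shift [ 0.0033  0.2942 -0.0651] turn [ 0.     -0.0047  0.0058] rows>= 4.822161932831134
```

```bash
python3 -m crank '[[0,0.05,-0.011,0,0,0,0],[0,0.1,-0.022,0,0,0,0],[0,0.15,-0.034,0,0,0,0],[0,0.2,-0.046,0,0,0,0],[0,0.25,-0.057,0,0,0,0],[0,0.28,-0.064,0,0,0,0],[0,0.292,-0.067,0,0,0,0],[0,0.292,-0.067,0,0,0,0],[0,0.292,-0.067,0,0,0,0]]'
python3 - <<'E'
from h import *
st(); go((.539,-.031,.15),-.2055)
f=load("top"); crop(f,270,150,390,260,"t3.png");f=load("scene"); crop(f,260,125,380,245,"s3.png")
E
```

```text
t: 5.7
eef_pos: [0.5392, -0.03, 0.1502]
ee_rot: [0.067, 1.57, 3.003]
force: [0.3, -0.4, -1.8]
width: 0.0438
t 5.7 pos [ 0.5392 -0.03    0.1502] x [-0.  0. -1.] y [-0.204 -0.979  0.   ] z [-0.979  0.204  0.   ] jaw 2.936 F [ 0.29 -0.4  -1.85] M [ 0.08 -0.06  0.03] w 0.0438 q [ 0.31  0.2  -0.39 -0.   -0.98 -0.51]
shift [ 0.0002  0.001  -0.    ] turn [-0.0001  0.0004 -0.    ] rows>= 0.016823923047325048
t3.png scale 5
s3.png scale 5
```

View pics/t3.png

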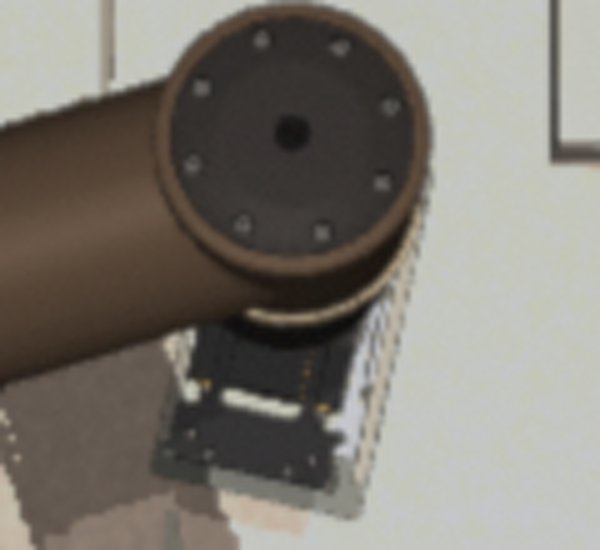

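View pics/s3.png

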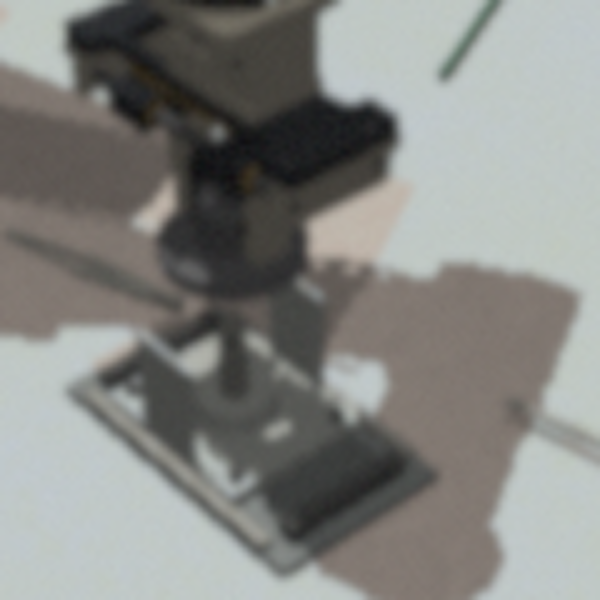

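Run:
```python
from h import *
f=load("scene")
for z in(.134,.147,.092,.076,.03): print(z,(proj(f,(.539,-.031,z))-[260,125])*5)
crop(f,285,160,335,210,"s3b.png",12)
for z in(.134,.147,.092,.076,.03): print(z,(proj(f,(.539,-.031,z))-[285,160])*12)
```

```text
0.134 [226.82623575 251.72216243]
0.147 [226.20890245 233.55538931]
0.092 [228.75653928 308.52678658]
0.076 [229.46717913 329.43936775]
0.03 [231.43877439 387.4591176 ]
s3b.png scale 12
0.134 [244.38296581 184.13318983]
0.147 [242.90136588 140.53293433]
0.092 [249.01569428 320.4642878 ]
0.076 [250.72122991 370.6544826 ]
0.03 [255.45305855 509.90188225]
```

View pics/s3b.png

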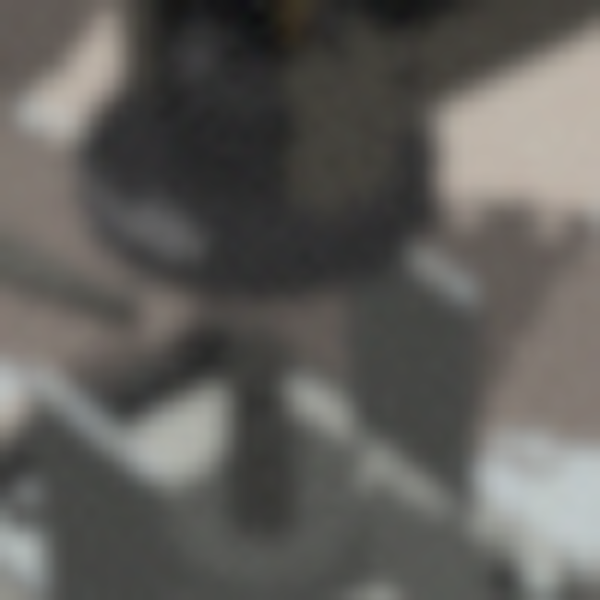

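```bash
python3 -m crank '[[0.02,0.0005,0,0,0,0,0],[0.035,0.0005,0,0,0,0,0],[0.045,0.0005,0,0,0,0,0],[0.05,0.0005,0,0,0,0,0],[0.055,0.0005,0,0,0,0,0]]'
python3 - <<'E'
from h import *
st(); go((.539,-.031,.05),-.2055)
E
```

```text
t: 6.48
eef_pos: [0.5393, -0.0311, 0.0955]
ee_rot: [2.628, 1.571, -0.72]
force: [-0.4, 0.2, -1.8]
width: 0.0436
t 6.47 pos [ 0.5393 -0.0311  0.0955] x [ 0. -0. -1.] y [-0.204 -0.979  0.   ] z [-0.979  0.204 -0.   ] jaw 2.9358 F [-0.39  0.2  -1.83] M [ 0.08  0.34 -0.03] w 0.0436 q [ 0.31  0.26 -0.46  0.   -0.85 -0.51]
shift [ 0.0455 -0.0001  0.0003] turn [-0.0003 -0.0002 -0.0001] rows>= 0.7283477243105605
```

```bash
python3 -m crank '[[0.008,0,0,0,0,0,0],[0.016,0,0,0,0,0,0],[0.024,0,0,0,0,0,0]]'
python3 - <<'E'
from h import *
st()
E
python3 -m crank '[[0.008,0,0,0,0,0,0],[0.014,0,0,0,0,0,0],[0.019,0,0,0,0,0,0],[0.022,0,0,0,0,0,0]]'
python3 - <<'E'
from h import *
st(); go((.539,-.031,.0464),-.2055)
E
```

```text
t: 6.85
eef_pos: [0.5391, -0.0312, 0.071]
ee_rot: [-2.999, 1.571, -0.063]
force: [-0.6, 0.6, -1.8]
width: 0.0437
t 6.85 pos [ 0.5391 -0.0312  0.071 ] x [ 0. -0. -1.] y [-0.205 -0.979 -0.   ] z [-0.979  0.205 -0.   ] jaw 2.9355 F [-0.64  0.59 -1.77] M [ 0.16  0.24 -0.  ] w 0.0437 q [ 0.31  0.29 -0.48  0.   -0.79 -0.51]
t: 7.35
eef_pos: [0.5391, -0.0312, 0.0493]
ee_rot: [0.592, 1.571, -2.756]
force: [-1.0, -0.8, -1.2]
width: 0.0437
t 7.35 pos [ 0.5391 -0.0312  0.0493] x [-0. -0. -1.] y [-0.205 -0.979  0.   ] z [-0.979  0.205  0.   ] jaw 2.9356 F [-1.03 -0.79 -1.19] M [ 0.03  0.27 -0.  ] w 0.0437 q [ 0.31  0.32 -0.5   0.   -0.74 -0.51]
shift [ 0.0029 -0.0002  0.0001] turn [-0.0005  0.0002 -0.0001] rows>= 0.04592793461849536
```

```bash
python3 -m crank '[[0.001,0,0,0,0,0,0],[0.002,0,0,0,0,0,0],[0.0025,0,0,0,0,0,0],[0.0025,0,0,0,0,0,0]]'; python3 -m crank '[[0,0,0,0,0,0,0.58],[0,0,0,0,0,0,0.58],[0,0,0,0,0,0,0.62]]' ;  python3 -m crank '[[0,0,0,0,0,0,0.75],[0,0,0,0,0,0,0.75],[0,0,0,0,0,0,0.75]]'
```

```text
t: 7.85
eef_pos: [0.5391, -0.0312, 0.0471]
ee_rot: [-2.459, 1.571, 0.477]
force: [-0.3, -0.1, -2.0]
width: 0.0435
t: 8.22
eef_pos: [0.5396, -0.0311, 0.0474]
ee_rot: [-2.743, 1.57, 0.192]
force: [0.7, 0.3, -0.5]
width: 0.0535
t: 8.6
eef_pos: [0.5392, -0.0311, 0.0471]
ee_rot: [-2.885, 1.571, 0.051]
force: [-0.3, -0.3, 1.2]
width: 0.0655
```

```bash
python3 -m crank '[[-0.03,0,0,0,0,0,0.75],[-0.08,0,0,0,0,0,0.75],[-0.13,0,0,0,0,0,0.75],[-0.16,0,0,0,0,0,0.75]]'
python3 - <<'E'
from h import *
st(); go((.46,-.24,.2),np.pi/2)
f=load("scene"); crop(f,260,125,380,245,"s4.png")
E
```

```text
t: 9.1
eef_pos: [0.5399, -0.0311, 0.2099]
ee_rot: [-2.752, 1.568, 0.184]
force: [0.7, -0.1, -1.5]
width: 0.0658
t 9.1 pos [ 0.5399 -0.0311  0.2099] x [ 0.003  0.001 -1.   ] y [-0.204 -0.979 -0.001] z [-0.979  0.204 -0.003] jaw 2.9358 F [ 0.73 -0.11 -1.51] M [ 0.11 -0.11  0.01] w 0.0658 q [ 0.31  0.15 -0.31  0.   -1.11 -0.51]
shift [0.0095 0.2208 0.0355] turn [ 1.365  -0.0017  0.0031] rows>= 7.299601702137238
s4.png scale 5
```

View pics/s4.png

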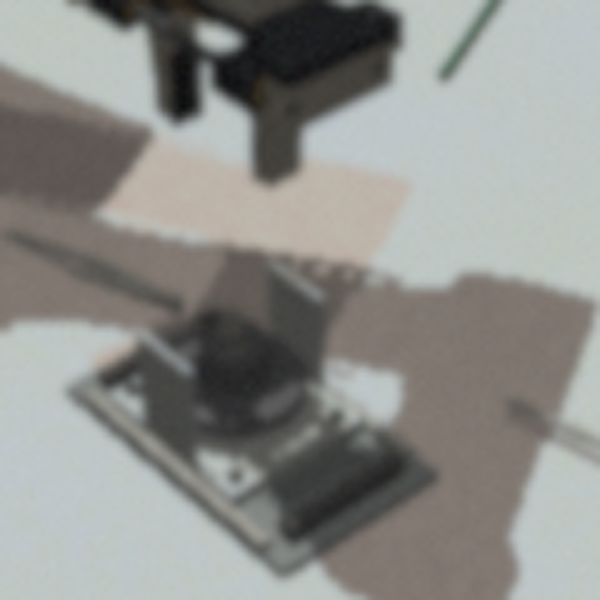

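```bash
python3 -m crank '[[0,0.03,0.005,0.17,0,0,0.6],[0,0.06,0.01,0.34,0,0,0.6],[0,0.09,0.02,0.51,0,0,0.5],[0,0.12,0.03,0.68,0,0,0.5],[0,0.15,0.04,0.85,0,0,0.5],[0,0.18,0.05,1.02,0,0,0.5],[0,0.21,0.055,1.19,0,0,0.5],[0,0.23,0.056,1.36,0,0,0.5],[0,0.23,0.056,1.365,0,0,0.5]]'
python3 - <<'E'
from h import *
st(); go((.4335,-.2645,.06),np.pi/2)
f=load("top"); crop(f,370,200,450,300,"t5.png")
f=load("scene"); crop(f,180,205,280,275,"s5.png")
E
```

```text
t: 10.28
eef_pos: [0.4367, -0.2457, 0.2067]
ee_rot: [1.333, 1.57, 2.901]
force: [0.2, -0.3, 0.6]
width: 0.0441
t 10.28 pos [ 0.4367 -0.2457  0.2067] x [-0.  0. -1.] y [-1.     0.003  0.   ] z [0.003 1.    0.   ] jaw 1.5681 F [ 0.18 -0.28  0.63] M [ 0.05 -0.18 -0.03] w 0.0441 q [-0.12  0.09 -0.39 -0.   -1.09 -1.45]
shift [ 0.1467  0.0031 -0.0188] turn [-0.0027  0.0001 -0.0005] rows>= 2.367732200657421
t5.png scale 6
s5.png scale 8
```

View pics/t5.png

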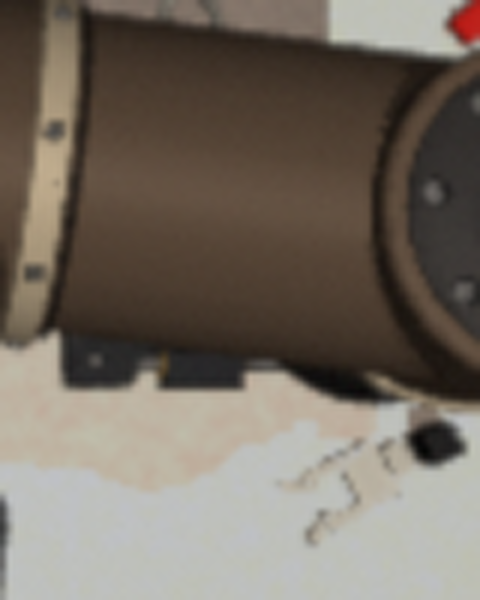

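View pics/s5.png

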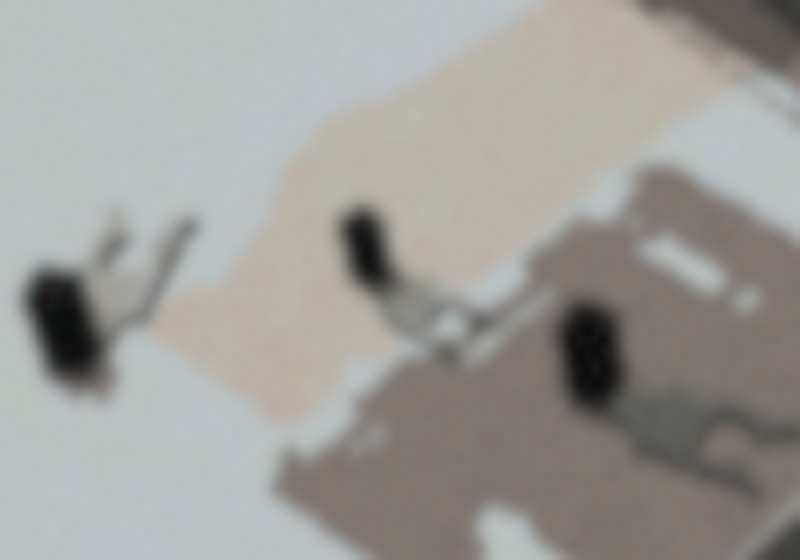

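```bash
python3 -m crank '[[0.04,0.003,-0.019,0,0,0,0.5],[0.09,0.003,-0.019,0,0,0,0.5],[0.13,0.003,-0.019,0,0,0,0.5],[0.147,0.003,-0.019,0,0,0,0.5],[0.147,0.003,-0.019,0,0,0,0.5]]'
python3 - <<'E'
from h import *
st(); go((.4335,-.2645,.003),np.pi/2)
f=load("scene"); crop(f,200,200,260,255,"s6.png",10)
for z in (0,.018,.032,.06): print((proj(f,(.4335,-.2645,z))-[200,200])*10)
E
```

```text
t: 11.0
eef_pos: [0.4336, -0.263, 0.0588]
ee_rot: [1.376, 1.568, 2.95]
force: [-0.3, -0.3, 1.0]
width: 0.0437
t 11.0 pos [ 0.4336 -0.263   0.0588] x [-0.003  0.001 -1.   ] y [-1.    -0.002  0.003] z [-0.002  1.     0.001] jaw 1.5732 F [-0.3  -0.33  1.02] M [ 0.02 -0.14  0.  ] w 0.0437 q [-0.16  0.27 -0.56 -0.   -0.74 -1.41]
shift [ 0.0558 -0.0001 -0.0015] turn [ 0.0024  0.0006 -0.0031] rows>= 0.8931039344722135
s6.png scale 10
[264.20015708 390.46105099]
[253.84432688 346.83408657]
[245.63179797 312.23640592]
[228.77648511 241.22846933]
```

View pics/s6.png

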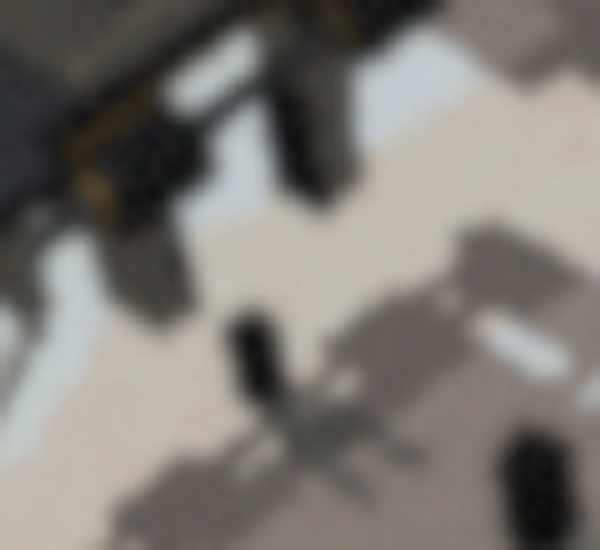

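```bash
python3 -m crank '[[0.025,0,-0.001,0,0,0,0.5],[0.04,0,-0.001,0,0,0,0.5],[0.05,0,-0.001,0,0,0,0.5],[0.054,0,-0.001,0,0,0,0.5],[0.054,0,-0.001,0,0,0,0.5]]'
python3 - <<'E'
from h import *
st(); go((.4335,-.2645,.003),np.pi/2)
f=load("scene"); crop(f,200,200,260,255,"s7.png",10)
E
```

```text
t: 11.68
eef_pos: [0.4344, -0.2649, 0.0062]
ee_rot: [-2.959, 1.571, -1.388]
force: [0.3, -0.3, 0.9]
width: 0.0442
t 11.68 pos [ 0.4344 -0.2649  0.0062] x [ 0. -0. -1.] y [-1. -0. -0.] z [-0.  1. -0.] jaw 1.5708 F [ 0.29 -0.32  0.92] M [ 0.04 -0.13 -0.02] w 0.0442 q [-0.16  0.35 -0.61  0.   -0.61 -1.41]
shift [0.0032 0.0009 0.0004] turn [ 0.     -0.0001  0.    ] rows>= 0.05347250297196049
s7.png scale 10
```

View pics/s7.png

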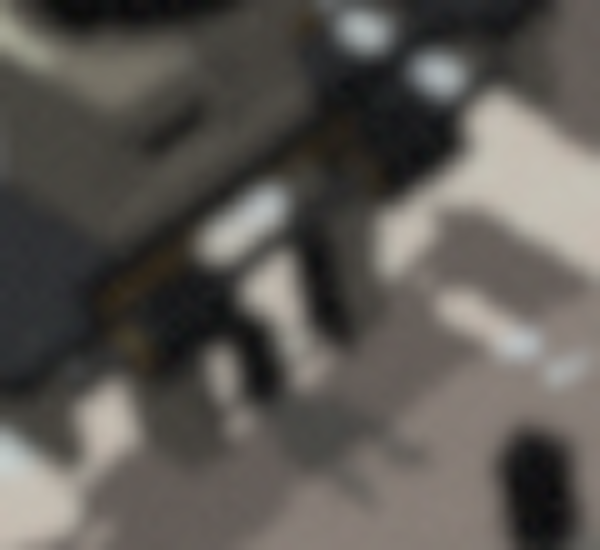

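```bash
python3 -m crank '[[0.0015,0,0,0,0,0,0.3],[0.0015,0,0,0,0,0,0.2],[0.0015,0,0,0,0,0,0],[0.0015,0,0,0,0,0,0],[0.0015,0,0,0,0,0,0],[0.0015,0,0,0,0,0,0],[0.0015,0,0,0,0,0,0]]' 45
python3 - <<'E'
from h import *
st()
E
```

```text
t: 12.6
eef_pos: [0.4344, -0.2649, 0.0047]
ee_rot: [-1.974, 1.571, -0.403]
force: [0.1, 0.7, 2.6]
width: 0.0117
t 12.6 pos [ 0.4344 -0.2649  0.0047] x [ 0. -0. -1.] y [-1.  0. -0.] z [ 0.  1. -0.] jaw 1.5707 F [0.11 0.69 2.55] M [ 0.16 -0.02  0.01] w 0.0117 q [-0.16  0.35 -0.61  0.   -0.61 -1.41]
```

```bash
python3 -m crank '[[-0.03,0,0,0,0,0,0],[-0.07,0,0,0,0,0,0],[-0.1,0,0,0,0,0,0],[-0.11,0,0,0,0,0,0],[-0.11,0,0,0,0,0,0]]'
python3 - <<'E'
from h import *
st(); go((.443,-.0112,.115),np.pi/2-.2055)
E
```

```text
t: 13.22
eef_pos: [0.4343, -0.2648, 0.1145]
ee_rot: [-1.385, 1.57, 0.185]
force: [0.3, 0.1, -1.9]
width: 0.0118
t 13.22 pos [ 0.4343 -0.2648  0.1145] x [ 0.001  0.    -1.   ] y [-1.     0.    -0.001] z [0. 1. 0.] jaw 1.5704 F [ 0.26  0.07 -1.94] M [ 0.02 -0.14  0.  ] w 0.0118 q [-0.16  0.19 -0.5  -0.   -0.88 -1.41]
shift [-0.0004 -0.0086  0.2536] turn [2.051e-01 2.000e-04 7.000e-04] rows>= 4.059216780007841
```

```bash
python3 -m crank '[[0,-0.001,0.03,0.05,0,0,0],[0,-0.003,0.075,0.1,0,0,0],[0,-0.004,0.125,0.15,0,0,0],[0,-0.006,0.175,0.2,0,0,0],[0,-0.008,0.22,0.205,0,0,0],[0,-0.0086,0.245,0.205,0,0,0],[0,-0.0086,0.2536,0.205,0,0,0],[0,-0.0086,0.2536,0.205,0,0,0],[0,-0.0086,0.2536,0.205,0,0,0]]'
python3 - <<'E'
from h import *
st(); go((.443,-.0112,.0757),np.pi/2-.2055)
f=load("top"); crop(f,270,150,390,260,"t8.png");f=load("scene"); crop(f,260,145,360,245,"s8.png",6)
E
```

```text
t: 14.35
eef_pos: [0.4426, -0.012, 0.1141]
ee_rot: [2.121, 1.57, -2.797]
force: [0.6, 0.2, -0.6]
width: 0.0118
t 14.35 pos [ 0.4426 -0.012   0.1141] x [-0.001 -0.    -1.   ] y [-0.979  0.205  0.001] z [ 0.205  0.979 -0.001] jaw 1.3648 F [ 0.61  0.15 -0.58] M [-0.05 -0.15 -0.  ] w 0.0118 q [ 0.42  0.09 -0.64 -0.   -0.85 -2.2 ]
shift [ 0.0384 -0.0003  0.0009] turn [-0.0005 -0.0006 -0.0009] rows>= 0.6141616074124754
t8.png scale 5
s8.png scale 6
```

View pics/t8.png

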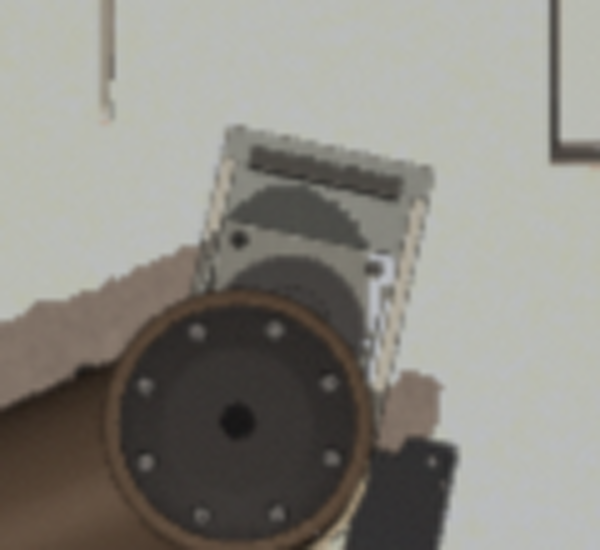

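View pics/s8.png

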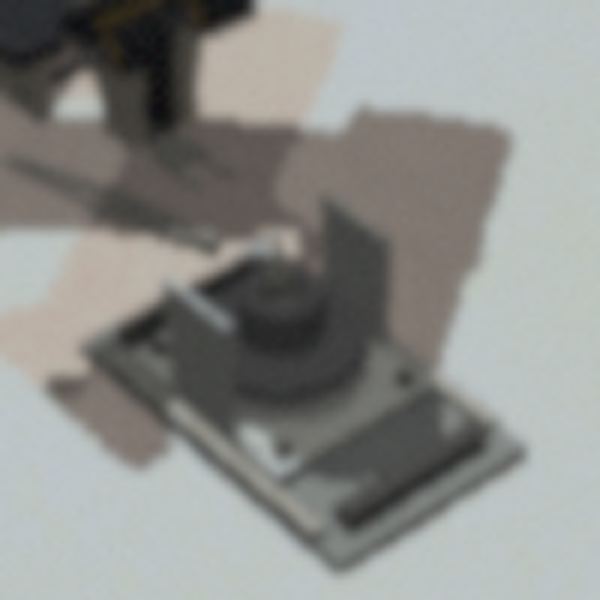

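```bash
python3 -m crank '[[0.02,0,0.0008,0,0,0,0],[0.034,0,0.0008,0,0,0,0],[0.0385,0,0.0008,0,0,0,0],[0.0385,0,0.0008,0,0,0,0],[0.0385,0,0.0008,0,0,0,0]]';python3 -m crank '[[0,0,0,0,0,0,0]]'; python3 -m crank '[[0,0,0,0,0,0,0]]';python3 - <<'E'
from h import *
st()
f=load("scene"); crop(f,260,145,340,225,"s9.png",7); crop(load("top"),300,170,360,270,"t9.png",6)
E
```

```text
t: 15.08
eef_pos: [0.4435, -0.0105, 0.0766]
ee_rot: [-1.111, 1.57, 0.254]
force: [-0.1, -0.0, -0.4]
width: 0.0115
t: 15.2
eef_pos: [0.4434, -0.0104, 0.0765]
ee_rot: [-0.988, 1.57, 0.377]
force: [-0.4, 0.0, -1.0]
width: 0.0119
t: 15.32
eef_pos: [0.4433, -0.0103, 0.0763]
ee_rot: [-0.945, 1.57, 0.421]
force: [0.1, -0.3, -0.4]
width: 0.0114
t 15.32 pos [ 0.4433 -0.0103  0.0763] x [ 0.001  0.    -1.   ] y [-0.979  0.204 -0.001] z [0.204 0.979 0.   ] jaw 1.3657 F [ 0.12 -0.28 -0.39] M [ 0.   -0.15 -0.  ] w 0.0114 q [ 0.42  0.14 -0.68  0.   -0.75 -2.2 ]
s9.png scale 7
t9.png scale 6
```

View pics/s9.png

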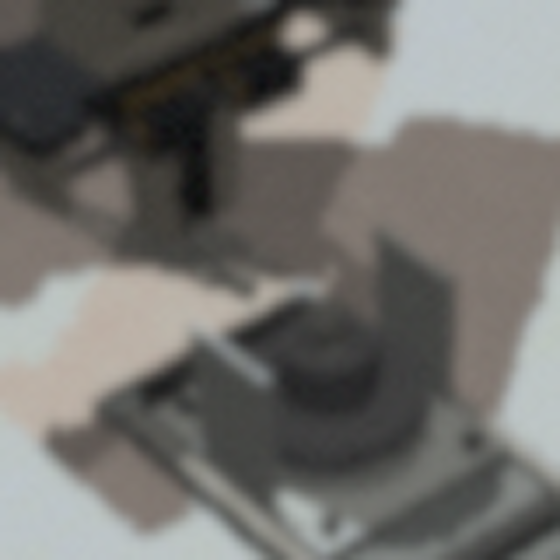

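View pics/t9.png

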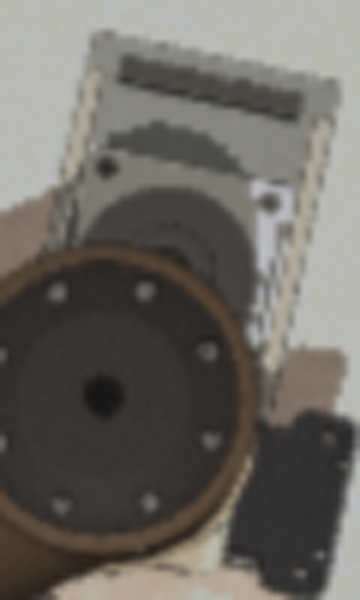

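```bash
python3 -m crank '[[0.0005,-0.005,-0.001,0,0,0,0],[0.0005,-0.01,-0.001,0,0,0,0],[0.0005,-0.015,-0.001,0,0,0,0],[0.0005,-0.02,-0.001,0,0,0,0],[0.0005,-0.024,-0.001,0,0,0,0],[0.0005,-0.028,-0.001,0,0,0,0],[0.0005,-0.031,-0.001,0,0,0,0],[0.0005,-0.034,-0.001,0,0,0,0],[0.0005,-0.034,-0.001,0,0,0,0]]' 55;python3 - <<'E'
from h import *
st()
f=load("scene"); crop(f,270,155,330,215,"s10.png",10); 
E
```

```text
t: 16.55
eef_pos: [0.4763, -0.0184, 0.0755]
ee_rot: [-2.104, 1.571, -0.738]
force: [-0.7, -0.1, 0.1]
width: 0.0114
t 16.55 pos [ 0.4763 -0.0184  0.0755] x [ 0. -0. -1.] y [-0.979  0.204 -0.   ] z [ 0.204  0.979 -0.   ] jaw 1.3656 F [-0.66 -0.06  0.06] M [ 0.02 -0.2   0.02] w 0.0114 q [ 0.38  0.19 -0.61  0.   -0.76 -2.15]
s10.png scale 10
```

View pics/s10.png

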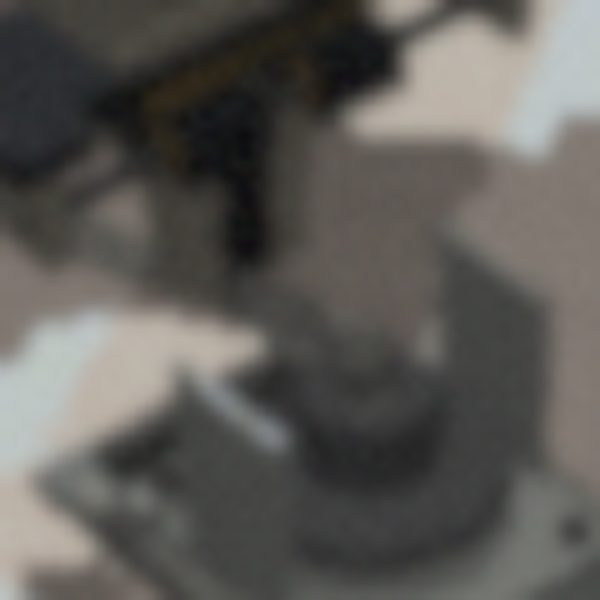

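```bash
python3 -m crank '[[0,-0.002,0,0,0,0,0],[0,-0.004,0,0,0,0,0],[0,-0.006,0,0,0,0,0],[0,-0.008,0,0,0,0,0],[0,-0.010,0,0,0,0,0]]';python3 -m crank '[[0,-0.002,0,0,0,0,0],[0,-0.004,0,0,0,0,0],[0,-0.006,0,0,0,0,0]]'; python3 -m crank '[[0,-0.002,0,0,0,0,0],[0,-0.004,0,0,0,0,0]]'; python3 -m crank '[[0,-0.002,0,0,0,0,0],[0,-0.004,0,0,0,0,0]]'
```

```text
t: 17.23
eef_pos: [0.4861, -0.0205, 0.0755]
ee_rot: [2.22, 1.571, -2.698]
force: [-0.2, 0.6, -0.8]
width: 0.0115
t: 17.6
eef_pos: [0.4914, -0.0216, 0.0754]
ee_rot: [1.789, 1.57, -3.129]
force: [-1.7, 1.6, -0.5]
width: 0.0115
t: 17.85
eef_pos: [0.4956, -0.0225, 0.0754]
ee_rot: [1.814, 1.57, -3.104]
force: [-2.3, 1.8, -1.2]
width: 0.0114
t: 18.1
eef_pos: [0.4997, -0.0233, 0.0755]
ee_rot: [1.884, 1.571, -3.034]
force: [-2.7, 0.6, -0.7]
width: 0.0113
```

```bash
python3 -m crank '[[0,-0.002,0,0,0,0,0],[0,-0.004,0,0,0,0,0],[0,-0.006,0,0,0,0,0],[0,-0.008,0,0,0,0,0],[0,-0.010,0,0,0,0,0]]';python3 - <<'E'
from h import *
st()
f=load("scene"); crop(f,270,155,350,235,"s11.png",7);crop(load("top"),300,170,360,270,"t11.png",6)
E
```

```text
t: 18.73
eef_pos: [0.5096, -0.0253, 0.0756]
ee_rot: [1.791, 1.571, -3.127]
force: [-2.3, 1.6, -1.7]
width: 0.0117
t 18.73 pos [ 0.5096 -0.0253  0.0756] x [-0. -0. -1.] y [-0.979  0.204  0.   ] z [ 0.204  0.979 -0.   ] jaw 1.3656 F [-2.29  1.57 -1.71] M [0.72 0.75 0.07] w 0.0117 q [ 0.34  0.25 -0.54 -0.   -0.78 -2.11]
s11.png scale 7
t11.png scale 6
```

View pics/s11.png

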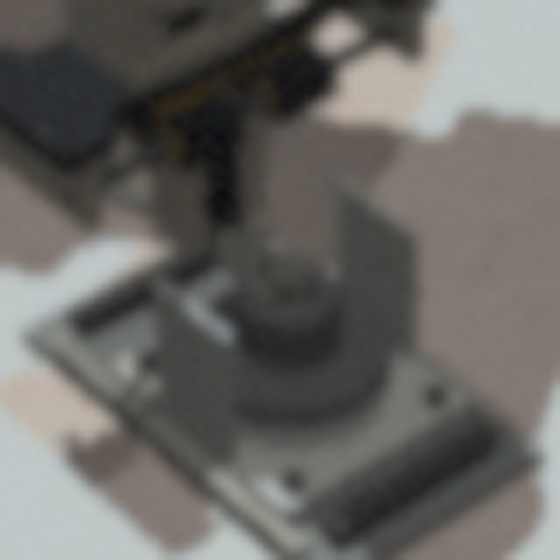

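View pics/t11.png

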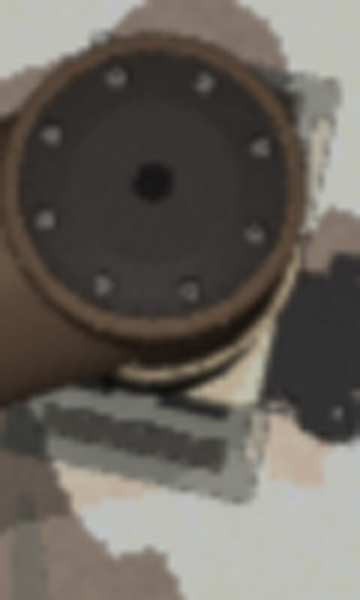

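The carriage is sliding as expected, about 19 mm so far at around 2.5 N. I'll continue slowly towards the stop.

```bash
python3 -m crank '[[0,-0.001,0,0,0,0,0],[0,-0.002,0,0,0,0,0],[0,-0.003,0,0,0,0,0],[0,-0.004,0,0,0,0,0]]'; python3 -m crank '[[0,-0.001,0,0,0,0,0],[0,-0.002,0,0,0,0,0]]'; python3 -m crank '[[0,-0.001,0,0,0,0,0],[0,-0.002,0,0,0,0,0]]'
```

```text
t: 19.32
eef_pos: [0.5134, -0.0261, 0.0756]
ee_rot: [-1.481, 1.571, -0.115]
force: [-2.3, 1.3, -1.3]
width: 0.0115
t: 19.58
eef_pos: [0.5154, -0.0265, 0.0756]
ee_rot: [-0.838, 1.571, 0.527]
force: [-3.1, 1.3, -1.0]
width: 0.0116
t: 19.82
eef_pos: [0.5174, -0.0269, 0.0756]
ee_rot: [-1.421, 1.571, -0.055]
force: [-3.2, 2.3, 0.0]
width: 0.0114
```

```bash
python3 -m crank '[[0,-0.001,0,0,0,0,0],[0,-0.002,0,0,0,0,0]]'; python3 -m crank '[[0,-0.001,0,0,0,0,0],[0,-0.002,0,0,0,0,0]]'
```

```text
t: 20.08
eef_pos: [0.5193, -0.0274, 0.0755]
ee_rot: [2.096, 1.571, -2.822]
force: [-1.8, 1.4, -0.1]
width: 0.0113
t: 20.32
eef_pos: [0.5213, -0.0277, 0.0756]
ee_rot: [2.288, 1.571, -2.629]
force: [-1.9, 2.2, -0.8]
width: 0.0116
```

```bash
python3 -m crank '[[0,-0.001,0,0,0,0,0],[0,-0.002,0,0,0,0,0]]'; python3 -m crank '[[0,-0.001,0,0,0,0,0]]'; python3 -m crank '[[0,-0.001,0,0,0,0,0]]'
```

```text
t: 20.58
eef_pos: [0.5224, -0.0281, 0.0752]
ee_rot: [1.749, 1.569, 3.114]
force: [-5.1, 4.1, -0.4]
width: 0.0117
t: 20.7
eef_pos: [0.5229, -0.0283, 0.0751]
ee_rot: [1.735, 1.569, 3.101]
force: [-6.4, 4.5, -0.0]
width: 0.0115
t: 20.82
eef_pos: [0.5234, -0.0285, 0.0749]
ee_rot: [1.779, 1.568, -3.139]
force: [-8.2, 5.3, 0.9]
width: 0.0113
```

Stop reached. The side component of about 3.5 N suggests the clip is roughly 1 mm off-centre, so I correct while pushing gently.

```bash
python3 -m crank '[[0,0,0.001,0,0,0,0]]'; python3 -m crank '[[0,-0.0005,0.0003,0,0,0,0],[0,-0.001,0.0003,0,0,0,0]]'
python3 - <<'E'
from h import *
st()
E
```

```text
t: 20.95
eef_pos: [0.5236, -0.0277, 0.0749]
ee_rot: [1.854, 1.568, -3.064]
force: [-6.8, 3.6, 0.9]
width: 0.0116
t: 21.2
eef_pos: [0.5239, -0.0278, 0.0748]
ee_rot: [1.88, 1.566, -3.038]
force: [-9.9, 4.5, 3.5]
width: 0.012
t 21.2 pos [ 0.5239 -0.0278  0.0748] x [-0.005 -0.    -1.   ] y [-0.979  0.204  0.004] z [ 0.204  0.979 -0.001] jaw 1.3649 F [-9.94  4.54  3.51] M [1.47 3.59 0.08] w 0.012 q [ 0.32  0.27 -0.51 -0.   -0.8  -2.1 ]
```

```bash
python3 -m crank '[[-0.0004,-0.0006,0.0005,0,0,0,0]]'; python3 -m crank '[[0,-0.0006,0,0,0,0,0]]'
```

```text
t: 21.32
eef_pos: [0.5242, -0.0276, 0.075]
ee_rot: [1.9, 1.565, -3.019]
force: [-8.6, 2.8, 0.1]
width: 0.0116
t: 21.45
eef_pos: [0.5246, -0.0277, 0.075]
ee_rot: [1.894, 1.565, -3.025]
force: [-11.1, 3.2, 1.6]
width: 0.0116
```

```bash
python3 -m crank '[[0,-0.0006,0,0,0,0,0]]'
python3 - <<'E'
from h import *
st()
crop(load("scene"),270,155,350,235,"s12.png",7)
E
```

```text
t: 21.58
eef_pos: [0.525, -0.0279, 0.075]
ee_rot: [1.898, 1.565, -3.021]
force: [-9.8, 3.5, 1.9]
width: 0.0116
t 21.57 pos [ 0.525  -0.0279  0.075 ] x [-0.006 -0.001 -1.   ] y [-0.979  0.205  0.006] z [ 0.205  0.979 -0.002] jaw 1.3646 F [-9.84  3.51  1.86] M [1.22 3.46 0.09] w 0.0116 q [ 0.32  0.27 -0.51 -0.   -0.8  -2.1 ]
s12.png scale 7
```

View pics/s12.png

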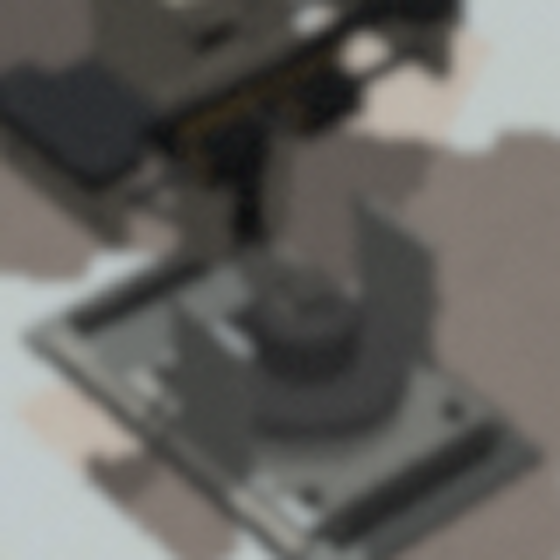

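```bash
python3 -m crank '[[0,-0.0006,0,0,0,0,0]]'; python3 -m crank '[[0,-0.0006,0,0,0,0,0]]'; python3 -m crank '[[0,-0.0006,0,0,0,0,0]]'
```

```text
t: 21.75
eef_pos: [0.5263, -0.0279, 0.0751]
ee_rot: [1.903, 1.566, -3.015]
force: [-6.8, 2.6, -1.1]
width: 0.0112
t: 21.88
eef_pos: [0.5276, -0.028, 0.0752]
ee_rot: [1.938, 1.567, -2.98]
force: [-6.0, 1.5, -1.5]
width: 0.0114
t: 22.0
eef_pos: [0.529, -0.0281, 0.0755]
ee_rot: [2.023, 1.569, -2.895]
force: [-3.1, 0.2, -1.2]
width: 0.0117
```

```bash
python3 -m crank '[[0,-0.0006,0,0,0,0,0]]'; python3 -m crank '[[0,-0.0006,0,0,0,0,0]]'; python3 -m crank '[[0,-0.0006,0,0,0,0,0]]'; python3 -m crank '[[0,-0.0006,0,0,0,0,0]]'
```

```text
t: 22.12
eef_pos: [0.5309, -0.0281, 0.076]
ee_rot: [-1.894, 1.57, -0.529]
force: [-1.5, -1.0, -0.3]
width: 0.0113
t: 22.25
eef_pos: [0.5321, -0.0281, 0.0763]
ee_rot: [-1.457, 1.569, -0.091]
force: [-1.5, -2.0, -0.8]
width: 0.0118
t: 22.38
eef_pos: [0.5326, -0.0282, 0.0763]
ee_rot: [-1.381, 1.569, -0.015]
force: [-0.2, -1.7, -0.1]
width: 0.0115
t: 22.5
eef_pos: [0.5329, -0.0282, 0.0762]
ee_rot: [-1.319, 1.57, 0.046]
force: [0.2, -1.5, -0.4]
width: 0.0118
```

```bash
python3 -m crank '[[0,-0.0005,-0.0006,0,0,0,0]]'; python3 -m crank '[[0,-0.0005,0,0,0,0,0]]'; python3 -m crank '[[0,-0.0005,0,0,0,0,0]]'
```

```text
t: 22.62
eef_pos: [0.5331, -0.0288, 0.0761]
ee_rot: [-1.107, 1.57, 0.259]
force: [0.1, -1.4, -0.7]
width: 0.0115
t: 22.75
eef_pos: [0.5335, -0.0289, 0.0761]
ee_rot: [-0.981, 1.57, 0.384]
force: [-0.7, -0.5, -0.8]
width: 0.0117
t: 22.88
eef_pos: [0.5338, -0.029, 0.076]
ee_rot: [-0.761, 1.571, 0.604]
force: [-0.4, 0.2, -0.2]
width: 0.0113
```

```bash
python3 -m crank '[[0,-0.0005,0,0,0,0,0]]'; python3 -m crank '[[0,-0.0005,0,0,0,0,0]]'
```

```text
t: 23.0
eef_pos: [0.5339, -0.0291, 0.0759]
ee_rot: [1.511, 1.57, 2.876]
force: [-1.4, 0.4, 0.3]
width: 0.0113
t: 23.12
eef_pos: [0.5341, -0.0292, 0.0758]
ee_rot: [1.711, 1.57, 3.077]
force: [-4.0, 2.1, 1.6]
width: 0.0113
```

```bash
python3 -m crank '[[0,-0.0004,0,0,0,0,0]]'; python3 -m crank '[[0,-0.0004,0,0,0,0,0]]'
```

```text
t: 23.25
eef_pos: [0.5341, -0.0293, 0.0758]
ee_rot: [1.753, 1.569, 3.119]
force: [-6.5, 2.8, 1.4]
width: 0.0118
t: 23.38
eef_pos: [0.5342, -0.0294, 0.0757]
ee_rot: [1.762, 1.569, 3.127]
force: [-7.1, 4.0, 4.1]
width: 0.0115
```

Force rises steeply while the position stalls at x = 0.534, so the back wall is home. I relax, then release.

```bash
python3 -m crank '[[-0.0003,0.001,0.0003,0,0,0,0],[-0.0003,0.0015,0.0006,0,0,0,0],[-0.0003,0.0018,0.0008,0,0,0,0]]'
python3 - <<'E'
from h import *
st()
E
python3 -m crank '[[0,0,0,0,0,0,0.15],[0,0,0,0,0,0,0.2],[0,0,0,0,0,0,0.3],[0,0,0,0,0,0,0.3],[0,0,0,0,0,0,0.3]]'
```

```text
t: 23.75
eef_pos: [0.534, -0.0284, 0.0763]
ee_rot: [-1.893, 1.57, -0.527]
force: [-1.0, -1.0, -1.1]
width: 0.0113
t 23.75 pos [ 0.534  -0.0284  0.0763] x [ 0. -0. -1.] y [-0.979  0.204 -0.   ] z [ 0.204  0.979 -0.   ] jaw 1.3656 F [-1.02 -1.02 -1.1 ] M [-0.3   0.16 -0.05] w 0.0113 q [ 0.31  0.28 -0.49  0.   -0.8  -2.09]
t: 24.38
eef_pos: [0.5339, -0.0283, 0.0763]
ee_rot: [-1.165, 1.571, 0.201]
force: [0.0, -0.6, 0.7]
width: 0.0261
```

```bash
python3 -m crank '[[-0.01,0,0,0,0,0,0.3],[-0.03,0,0,0,0,0,0.3],[-0.06,0,0,0,0,0,0.3],[-0.11,0,0,0,0,0,0.3],[-0.15,0.03,0,0,0,0,0.3],[-0.15,0.08,0,0,0,0,0.3],[-0.15,0.13,0,0,0,0,0.3]]'
python3 - <<'E'
from h import *
st()
f=load("scene"); crop(f,270,155,350,235,"s13.png",7); 
g=load("top"); crop(g,300,160,360,250,"t13.png",6)
E
```

```text
t: 25.25
eef_pos: [0.4056, -0.0018, 0.2272]
ee_rot: [-0.889, 1.569, 0.476]
force: [-0.8, 1.5, 0.3]
width: 0.0262
t 25.25 pos [ 0.4056 -0.0018  0.2272] x [ 0.001  0.001 -1.   ] y [-0.979  0.205 -0.001] z [0.205 0.979 0.001] jaw 1.3648 F [-0.8   1.49  0.34] M [ 0.17 -0.1  -0.04] w 0.0262 q [ 0.49 -0.11 -0.54  0.   -1.14 -2.27]
s13.png scale 7
t13.png scale 6
```

View pics/s13.png

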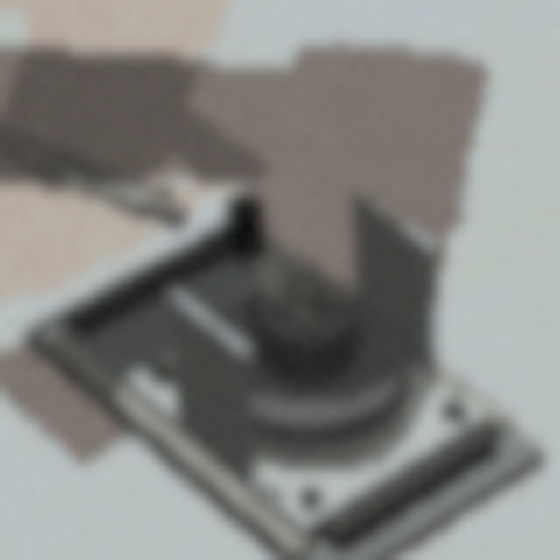

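View pics/t13.png

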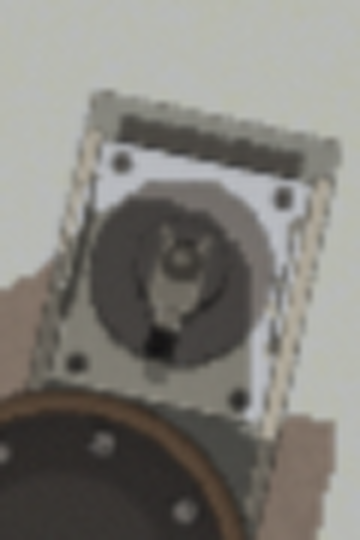

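Run:
```python
from h import *
g=load("top")
x0,y0=315,205; im=g["pixels"][y0:225,x0:335].max(2); m=(im<48).astype(np.uint8)
n,l,s,c=cv2.connectedComponentsWithStats(m); print(s,c+[x0,y0])
k=1+np.argmax(s[1:,4]); p=onz(g,*(c[k]+[x0,y0]),.102-.004); a=onz(g,300+184/6-.4,160+258/6-.4,.088)
print(p,a,a-p,np.linalg.norm((a-p)[:2]),np.arctan2(*(a-p)[1::-1]))
```

```text
[[  0   0  20  20 376]
 [  8   3   1   1   1]
 [ 18   5   2   2   2]
 [  9  10   5   5  21]] [[324.36170213 214.39095745]
 [323.         208.        ]
 [333.5        210.5       ]
 [326.19047619 217.14285714]]
[ 0.52826241 -0.02760117  0.098     ] [ 0.56984583 -0.03837276  0.088     ] [ 0.04158342 -0.01077159 -0.01      ] 0.04295588638983949 -0.2534645814761872
```

```bash
python3 -m crank '[[0,0,0.05,0,0,0,0.3],[0,0,0.1,0,0,0,0.3],[0,0,0.15,0,0,0,0.3],[0,0,0.2,0,0,0,0.3],[0,0,0.25,0,0,0,0.3],[0,0,0.3,0,0,0,0.3],[0,0,0.3,0,0,0,0.3]]'
python3 - <<'E'
from h import *
f=load("scene"); crop(f,285,170,335,220,"s14.png",12); 
g=load("top"); crop(g,308,185,348,225,"t14.png",15)
E
```

```text
t: 26.28
eef_pos: [0.469, 0.2949, 0.2255]
ee_rot: [3.12, 1.57, -1.795]
force: [-0.6, -0.2, -0.7]
width: 0.0259
s14.png scale 12
t14.png scale 15
```

View pics/s14.png

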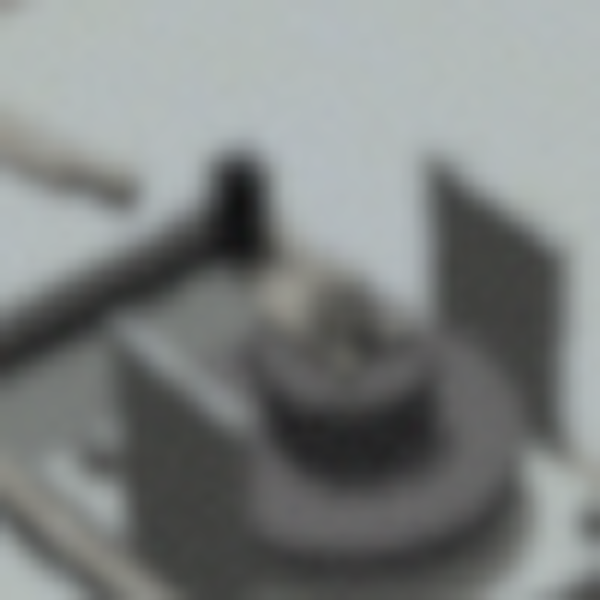

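View pics/t14.png

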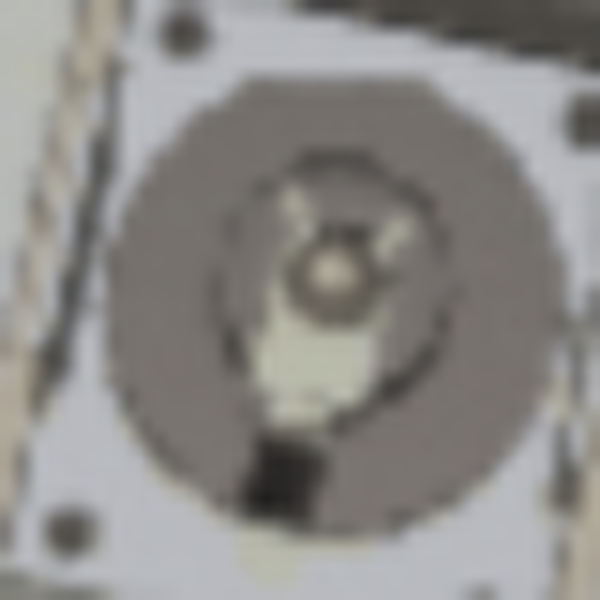

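Run:
```python
from h import *
g=load("top"); q=lambda x,y,z: onz(g,308+x/15-.47,185+y/15-.47,z)
u=np.array([.979,-.204,0])
a=q(335,272,.092)
for n,p in dict(tipL=q(288,190,.0745),tipR=q(405,220,.0745),postmid=q(285,475,.09),postTopGuess=q(289,460,.103),neck=q(293,440,.0745),bossSheave=q(336,307,.037)).items():
    d=p-a; print(n,np.round(p,4),"along",round(d@u,4),"lat",round(d@np.array([.204,.979,0]),4))
print(a)
```

```text
tipL [ 0.587  -0.0285  0.0745] along 0.0158 lat 0.0122
tipR [ 0.5816 -0.0502  0.0745] along 0.0149 lat -0.0102
postmid [ 0.5318 -0.0285  0.09  ] along -0.0382 lat 0.001
postTopGuess [ 0.533  -0.0292  0.103 ] along -0.037 lat 0.0005
neck [ 0.5403 -0.0299  0.0745] along -0.0297 lat 0.0013
bossSheave [ 0.5706 -0.0379  0.037 ] along 0.0017 lat -0.0003
[ 0.56905398 -0.03723816  0.092     ]
```

The jaw tips are 15–16 mm ahead of the axle and the post is 38 mm behind it, which matches the clip being home. The sheave is concentric. I'm handing in.

Run:
```python
from h import *
st(); print(job_done())
```

```text
t 26.43 pos [0.4679 0.2916 0.226 ] x [-0.    -0.001 -1.   ] y [-0.979  0.204  0.   ] z [ 0.204  0.979 -0.001] jaw 1.3654 F [-0.33 -0.42  0.39] M [-0.05 -0.14 -0.02] w 0.0264 q [ 0.91  0.16 -0.26  0.   -1.15 -2.69]
the job is handed in; nothing more can be done
None
```

The sheave is on the axle, hub up, and the smallest clip is snapped home in the groove above it. I let go of both and handed the job in at about 26 s; it reported no verdict.

- **Sheave:** I gripped it by the hub and lowered it onto the axle without any noticeable resistance. I let go about 0.7 mm above the measured seat height, so it dropped the last bit. In the last pictures it sits concentric with the axle to about 2 mm. I did not measure its seated height directly, but the clip could not have slid in level with the hub top if it had hung up.
- **Clip:** I pushed it in along the carriage's x. The carriage slid about 30 mm to its far stop at around 2.5 N. The push then peaked at about 12 N, dropped to nearly zero as the jaws snapped shut, and rose to about 8 N with the clip no longer moving. The wrist readings stayed well under 25 N throughout.
- **Final check from the top camera:** the jaw tips are 15–16 mm ahead of the axle (15 mm expected), the post is 37–38 mm behind it (38 mm expected), and the clip is centred sideways to about 1 mm.
- **A measurement that disagreed:** an earlier picture, taken in the arm's shadow, gave about 43 mm from post to axle. I put that down to the shadow and the post's side face being counted. The clear picture taken after moving the arm away gave 37–38 mm.
- **Other things on the bench:** I never went near the bystanders or the larger clips, but I did not measure their positions again at the end.

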